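# Find a worn mandrel's size on the ring gauge

## Task

The size mark on the sanding mandrel hanging in the orange-painted hole has worn off. Take that mandrel by its blue grip and, keeping hold of it, gently lower it rod-first down the leaning row of brass rings until a ring stops it, then let go and leave it resting there. Then slide the red pointer by its knob until it is level with the ring that stopped the mandrel, and leave the other mandrel hanging and everything else on the bench where it is.

Things in the scene. Friction and masses are not known exactly. Their poses are not given: they have to be found in the camera images.
- gauge: ring gauge fixed to the bench: wooden base 145 x 180 mm with a leaning grey board carrying four brass rings and the red pointer. Origin: on the table under the ring row; its x points horizontally the way the row descends. The board lies behind the rings (face at x = -36 mm of rings) and reaches z = +5 mm of rings; the row is open above
- rings: four brass rings on one axis leaning 31.5 degrees from vertical, top end towards the gauge's -x. Origin: centre of the upper face of the top ring, 140 mm up. z: ring axis, up and out of the row; x: away from the board; y: towards the pointer. Inner diameters from the top 39, 33, 22, 11 mm, upper faces at z = 0, -35, -70, -105 mm; each 8 mm thick, wall 7 mm
- pointer (a joint): how far the red pointer is slid down along the ring axis, in m: 0 = level with the top ring; 0.035, 0.070, 0.105 = level with the second, third, fourth ring; end stops at 0 and 0.115. Starts between 0 and 0.045. Slides with about 2.5 N of friction and stays where it is left
- pointer_knob (a point): middle of the pointer's round red knob (22 mm diameter, 36 mm long), the place to grip. In rings it is at x = 0, y = 85 mm, z = 155 mm minus the pointer's value, its axis parallel to the ring axis. An 8 mm rod leads down from it through an aluminium guide (top at z = 28 mm) to the red blade that points at the rings
- rack: plywood stand fixed to the bench, 90 x 180 mm on top (its 8 mm thick foot 130 x 190 mm), top face 135 mm above the table, two 30 mm holes 100 mm apart along its y axis in which the mandrels hang. Origin on the table under its centre
- socket_orange (a point): centre of the hole surrounded by an orange patch, at the level of the rack's top face
- socket_grey (a point): centre of the hole surrounded by a grey patch, at the level of the rack's top face
- mandrel_thick: the thick mandrel: bare aluminium rod 26 mm in diameter, 120 mm long, then a black collar (46 mm diameter, 6 mm thick) and a round blue grip (28 mm diameter, 46 mm long). Origin: centre of the rod's free end (bottom as it hangs); z runs from there to the grip, whose middle is at z = 149 mm. Starts hanging upright in a rack hole, collar on the top face. 110 to 225 g. Stopped by the third ring (22 mm)
- mandrel_thin: the thin mandrel: bare aluminium rod 15 mm in diameter, 120 mm long, then a black collar (46 mm diameter, 6 mm thick) and a round blue grip (28 mm diameter, 46 mm long). Origin: centre of the rod's free end (bottom as it hangs); z runs from there to the grip, whose middle is at z = 149 mm. Starts hanging upright in a rack hole, collar on the top face. 55 to 115 g. Stopped by the fourth, lowest ring (11 mm)
- glue_bottle: white glue bottle, blue collar and red nozzle, 60 mm diameter, 215 mm tall; origin under its centre. A bystander, to be left alone
- file: steel file lying flat, wooden handle, 215 mm long, 18 mm wide and high; origin near its middle on the table. A bystander, to be left alone
- screw_tin: small closed tin with green label, 64 mm diameter, 50 mm tall; origin under its centre. A bystander, to be left alone
- wood_strip: flat strip of pale wood, 35 x 240 x 9 mm; origin under its centre. A bystander, to be left alone
- brush: brush lying on the table; origin under it. A bystander, to be left alone
- spring_clamp: orange and black plastic clamp lying flat, about 190 mm long, 18 mm high; origin under its back bar. A bystander, to be left alone
- sanding_block: cork block 70 x 110 x 35 mm; origin under its centre. A bystander, to be left alone
Not all that is in view belongs to the job. Leave any turquoise look-alike of the mandrel_thick alone.

How it is judged:
By the outcome, as a careful person would: the job done as asked, in the order asked, and still so for the second after the job is handed in, with the robot touching nothing.
It also fails if it takes over 64 s, if anything falls off the work surface, if the arm or the gripper's body presses on something with over 40 N, if the wrist force passes 120 N, or if a joint passes its speed limit or range.

## Robot

A 6-joint arm with a two-finger parallel gripper is mounted at the origin on the work surface. World frame = base frame: x ahead of the robot, y to its left, z up, the work surface at z = 0. Lengths are in mm, angles in rad, forces in N, time in s.
With the tool pointing down it reaches from about 400 to 925 mm from the base axis. Payload 12.5 kg.
Tool frame: the origin (TCP) lies at the centre of the arm's flange, where the gripper is bolted on; the fingertips stand 190 mm ahead of it and the grasp point (between the pads) lies 171 mm ahead of it; z points along the fingers, y is the line along which they close (so a half turn about z gives the same grasp; the last joint's range is limited). The gripper opens to 95 mm and grips with 3 to 60 N. Pads are 20 mm wide; open, the fingers measure 119 mm over their backs; the gripper's body (75 mm by 180 mm) begins 59 mm behind the grasp point.
Start: joints at [-1.241, 0.491, 1.559, -0, 1.092, -0.106], TCP at [263.853, -566.574, 404.761] pointing down, gripper open.
Joint ranges: [-3.1, 3.1], [-0.84, 2.19], [0.05, 2.79], [-1.13, 4.28], [0.06, 2.93], [-2.69, 2.69]. Speed limits (rad/s): [2.22, 2.22, 2.79, 3.14, 3.14, 3.14].

## Interface

Orientations are given as [roll, pitch, yaw] about the fixed x, y, z axes, in that order (R = Rz(yaw) Ry(pitch) Rx(roll)).
In Python, from cell import env, read_camera, search_frame, cut_out gives the robot as it stands. The module is installed in compiled form; this text tells all that it offers.
- The arm moves only by the tool move_arm, never from a script. Its argument "commands" is a list of rows, each a list of 3 entries, a list of its own where there are three numbers: the shift along the world's x, y, z normalised to -1 to 1, where 1 is 0.03 m, then the turn about the world's z normalised to -1 to 1, where 1 is 0.08 rad, then the opening, from -1 (shut) to 1 (fully open), so that 0 is half open. A call has 1 to 20 rows; each row shifts and turns the commanded pose from where the row before left it; what a row does not reach is not made up. A row lasts 1/12 s, in which the tool goes at most 41.7 mm and 7.16 degrees, less where a joint would pass 70% of its speed; a pose out of reach is approached as far as the arm can. A call with a number of a shift or a turn outside -1 to 1 is refused whole. A call with a gripper value outside its range is refused whole. The fingers move at their own pace and stop on an object; the grip force is fixed at half the most. Time passes only in rows, so rows that do not move let the fingers close. It gives the time, the measured TCP pose, the force, the opening and the grip force at its end, in the units of the state.
- env.state(): the state, without advancing time (a new reading comes with each control period).
- read_camera(name): name is "side" or "top" or "wrist"; returns a dict with "image" (384x512x3 uint8, red, green, blue), "fx", "fy", "cx", "cy" (pixels), "D" ([k1, k2, p1, p2, k3] as OpenCV has them; the pictures are not rectified), "rvec" (rotation vector, rad) and "tvec" (3), from world to camera coordinates, as OpenCV has them. Camera axes: x right, y down, z forward; pixel columns grow to the right and rows downward; lengths in mm; the calibration is good to about 2 mm. A picture is of the moment at which its call begins. There is no depth.
- env.job_done(): hands the job in; it is judged then, once.
Trained networks look in a picture, given as the dict that the camera call returned (one of the last four; its "shot" number tells which), for a name from the list of things; names that differ only in an ending like _2 or _b are one class to them, and where a whole thing is asked for, a point or a joint stands for the part that bears it (a point fixed in the world has none). Each returns a list of dicts, best first, with "confidence" (0 to 1); they miss things now and then, are a little off and sometimes report something else, mostly with a low value. They report only what shows in the picture. A call takes as long as a camera call. They do not tell look-alikes from the thing itself.
- search_frame(thing, picture): "at" ([column, row] in pixels, amid what is visible of it).
- cut_out(thing, picture): "region" (384x512 bool, what is visible of it) and "at" ([column, row] in pixels, amid what is visible of it).
The state is a dict: "t": time; "joints": joint angles; "qvel": joint speeds; "tau": joint torques, N m; "eef_pos": TCP position; "tcp_rot": TCP orientation; "ft_force": force on the tool from outside, world axes, zero at the start; "moment": the same for the moment, N m; "opening": opening from 0.0 (shut) to 1.0 (fully open); "grip_force": force on a finger pad.
Only numpy, scipy, OpenCV 4.12 (cv2) and the standard library are available. Lean on these libraries where they do the work, as an engineer would, in place of code of your own. Each camera call takes 0.05 s, during which the arm holds its last target. There are 200 camera calls.

## Working session

There is one attempt and no reset: what is moved stays moved. The work goes in short steps, Python scripts to look and compute and a tool call to move; the robot and the scene stay as the last step left them, time stands still between calls to the robot, and variables do not carry over. Pictures are saved under pics/ and viewed, at most 10 in all, crops included, and the job is handed in when it is done.

Besides the shell and the picture viewer there is one more tool, called after "Request:" as name(argument=value, ...) on one line, values as JSON. move_arm: Moves the arm, as the interface text tells. Its arguments: {"type":"object","properties":{"commands":{"type":"array","items":{"type":"array"}}},"required":["commands"]}

```bash
mkdir -p pics
cat > h.py <<'E'
import numpy as np, cv2
from cell import env, read_camera, search_frame, cut_out
def K(p): return np.array([[p["fx"],0,p["cx"]],[0,p["fy"],p["cy"]],[0,0,1.]])
def ray(p,uv):
    n=cv2.undistortPoints(np.array([[uv]],float),K(p),np.array(p["D"],float))[0,0]
    R=cv2.Rodrigues(np.array(p["rvec"],float))[0]; t=np.array(p["tvec"],float).ravel()
    return -R.T@t, R.T@np.array([n[0],n[1],1.])
def atz(p,uv,z):
    o,d=ray(p,uv); return o+d*(z-o[2])/d[2]
def tri(obs):
    A=np.zeros((3,3));b=np.zeros(3)
    for p,uv in obs:
        o,d=ray(p,uv);d=d/np.linalg.norm(d);M=np.eye(3)-np.outer(d,d);A+=M;b+=M@o
    x=np.linalg.solve(A,b)
    return x
def proj(p,X): return cv2.projectPoints(np.array(X,float).reshape(-1,3),np.array(p["rvec"],float),np.array(p["tvec"],float),K(p),np.array(p["D"],float))[0][:,0]
def save(im,n,s=1): cv2.imwrite("pics/"+n,cv2.resize(im[:,:,::-1],None,fx=s,fy=s,interpolation=cv2.INTER_CUBIC))
E
python3 - <<'E'
from h import *
P={n:read_camera(n) for n in("side","top")}
im=np.vstack([cv2.resize(P["side"]["image"],None,fx=.78,fy=.78),cv2.resize(P["top"]["image"],None,fx=.78,fy=.78)])
save(np.hstack([P["side"]["image"],P["top"]["image"]]),"a.png",0.78)
for n in P:
    o,_=ray(P[n],(256,192));print(n,o.round())
    for t in ("gauge","rings","pointer","pointer_knob","rack","socket_orange","socket_grey","mandrel_thick","mandrel_thin","glue_bottle"):
        print(n,t,[(np.round(r["at"]).tolist(),round(r["confidence"],2)) for r in search_frame(t,P[n])][:4])
print(env.state())
E
```

```text
side [  5. 651. 921.]
side gauge [([292.0, 194.0], 0.9)]
side rings [([292.0, 174.0], 0.63), ([190.0, 263.0], 0.35), ([197.0, 230.0], 0.17)]
side pointer [([299.0, 155.0], 0.43)]
side pointer_knob [([300.0, 156.0], 0.72)]
side rack [([186.0, 264.0], 0.56)]
side socket_orange [([189.0, 261.0], 0.78)]
side socket_grey [([185.0, 265.0], 0.93)]
side mandrel_thick [([168.0, 252.0], 0.8), ([180.0, 312.0], 0.76), ([219.0, 279.0], 0.72)]
side mandrel_thin [([197.0, 231.0], 0.52), ([298.0, 159.0], 0.2)]
side glue_bottle [([290.0, 174.0], 0.28)]
top [ 418.   11. 1481.]
top gauge [([307.0, 192.0], 0.58)]
top rings [([310.0, 197.0], 0.9), ([368.0, 245.0], 0.58)]
top pointer [([300.0, 206.0], 0.48)]
top pointer_knob [([301.0, 199.0], 0.39)]
top rack [([199.0, 189.0], 0.75), ([301.0, 205.0], 0.55)]
top socket_orange [([197.0, 190.0], 0.85)]
top socket_grey [([199.0, 189.0], 0.55)]
top mandrel_thick [([179.0, 186.0], 0.63), ([164.0, 221.0], 0.54)]
top mandrel_thin [([260.0, 218.0], 0.7), ([209.0, 178.0], 0.54)]
top glue_bottle [([254.0, 160.0], 0.79)]
{'t': 1.1, 'joints': array([-1.24059933e+00,  4.90894047e-01,  1.55890845e+00, -2.62874151e-05,
        1.09167925e+00, -1.05621578e-01]), 'qvel': array([ 0.00132603, -0.0014004 , -0.00047086, -0.00173887, -0.00058209,
       -0.00015562]), 'tau': array([-2.88219926e-04, -6.12469411e+01, -2.58442372e+01,  6.92609861e-02,
        4.44008515e-02,  2.32664627e-05]), 'eef_pos': array([ 263.85121689, -566.57258859,  404.76172963]), 'tcp_rot': array([3.14148482e+00, 3.48917560e-05, 4.35830688e-01]), 'ft_force': array([0.06873449, 0.39278496, 0.1395491 ]), 'moment': array([-0.02970947, -0.04667408, -0.00043463]), 'grip_force': 0.0, 'opening': 1.0019862972866593}
```

View pics/a.png

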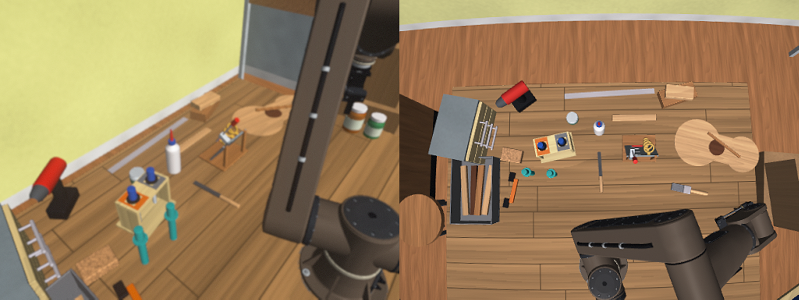

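The picture shows the rack at side (186,264) and top (199,189), with two blue grips: orange patch on the left at side (168,252) / top (179,186), grey patch at side (197,231) / top (209,178). Turquoise look-alikes stand at side (180,312) and (219,279). The gauge is at side (295,170) / top (307,192). I choose the blue grip in the orange patch and check it in a close crop.

Run:
```python
from h import *
P={n:read_camera(n) for n in("side","top")}
def crop(im,c,w,h,s): 
    x,y=c;return cv2.resize(im[y-h//2:y+h//2,x-w//2:x+w//2],(int(w*s),int(h*s)),interpolation=cv2.INTER_CUBIC)
S,T=P["side"]["image"],P["top"]["image"]
a=np.hstack([crop(S,(190,265),100,100,4),crop(T,(195,190),80,80,5)])
b=np.hstack([crop(S,(295,170),70,52,400/70),crop(T,(308,192),54,40,400/54)])
b=np.hstack([cv2.resize(x,(400,297)) for x in(b[:,:400],b[:,400:])])
save(np.vstack([a[:300],b]),"b.png") if 0 else save(np.vstack([cv2.resize(a,(600,300)),cv2.resize(b,(600,222))]),"b.png",1)
for t in ("pointer","pointer_knob","rings","gauge","rack","mandrel_thick","mandrel_thin"):
  for n in P:
    for r in cut_out(t,P[n])[:4]:
        g=r["region"]; ys,xs=np.nonzero(g); 
        if len(xs): print(n,t,np.round(r["at"]),round(r["confidence"],2),len(xs),xs.min(),xs.max(),ys.min(),ys.max())
# blue blobs
for n in P:
    h=cv2.cvtColor(P[n]["image"],cv2.COLOR_RGB2HSV)
    for nm,lo,hi in(("blue",(105,120,50),(125,255,255)),("red",(0,170,90),(4,255,255)),("orange",(6,170,150),(16,255,255))):
        m=cv2.inRange(h,lo,hi);k,l,st,c=cv2.connectedComponentsWithStats(m)
        print(n,nm,[(st[i].tolist(),c[i].round(1).tolist()) for i in range(1,k) if st[i][4]>6])
np.save
import pickle;pickle.dump(P,open("P.pkl","wb"))
```

```text
Traceback (most recent call last):
ValueError: all the input array dimensions except for the concatenation axis must match exactly, but along dimension 0, the array at index 0 has size 297 and the array at index 1 has size 296
```

```bash
cat >> h.py <<'E'
def crop(im,c,w,h,W,H):
    x,y=c;return cv2.resize(im[y-h//2:y+h//2,x-w//2:x+w//2],(W,H),interpolation=cv2.INTER_CUBIC)
def blobs(p,nm,mn=6):
    lo,hi={"blue":((105,120,50),(125,255,255)),"red":((0,170,90),(4,255,255)),"orange":((6,170,150),(16,255,255))}[nm]
    m=cv2.inRange(cv2.cvtColor(p["image"],cv2.COLOR_RGB2HSV),lo,hi);k,l,st,c=cv2.connectedComponentsWithStats(m)
    return [(st[i].tolist(),c[i].round(1).tolist()) for i in range(1,k) if st[i][4]>mn]
E
python3 - <<'E'
from h import *
P={n:read_camera(n) for n in("side","top")}
S,T=P["side"]["image"],P["top"]["image"]
a=np.hstack([crop(S,(190,265),100,100,300,300),crop(T,(195,190),80,80,300,300)])
b=np.hstack([crop(S,(295,170),72,72,300,300),crop(T,(308,192),54,54,300,300)])
save(np.vstack([a,b]),"b.png")
for t in ("pointer","pointer_knob","rings","gauge","rack","mandrel_thick","mandrel_thin"):
  for n in P:
    for r in cut_out(t,P[n])[:4]:
        g=r["region"]; ys,xs=np.nonzero(g); 
        if len(xs): print(n,t,np.round(r["at"]),round(r["confidence"],2),len(xs),xs.min(),xs.max(),ys.min(),ys.max())
for n in P:
    for nm in("blue","red","orange"): print(n,nm,blobs(P[n],nm))
E
```

```text
side pointer [295. 157.] 0.69 127 286 306 151 171
side pointer [196. 229.] 0.42 264 187 201 215 260
side pointer_knob [296. 159.] 0.45 120 278 306 151 180
side rings [292. 173.] 0.73 624 273 310 151 201
top rings [310. 194.] 0.62 702 288 330 177 208
top gauge [308. 192.] 0.92 1523 285 331 173 208
side rack [184. 263.] 0.6 3425 148 225 221 302
top rack [200. 188.] 0.77 1466 171 226 168 208
side mandrel_thick [179. 314.] 0.96 645 170 190 289 339
side mandrel_thick [170. 250.] 0.84 266 163 178 239 260
side mandrel_thick [224. 278.] 0.65 594 210 228 258 307
top mandrel_thick [164. 221.] 0.66 154 156 172 214 226
top mandrel_thick [181. 189.] 0.63 125 177 188 181 193
side mandrel_thin [198. 233.] 0.76 328 186 201 214 260
top mandrel_thin [204. 179.] 0.5 97 203 213 176 186
side blue [([217, 180, 7, 6, 23], [220.3, 182.6]), ([188, 215, 11, 17, 135], [193.2, 223.2]), ([164, 239, 12, 18, 154], [169.3, 247.7])]
side red [([301, 152, 5, 5, 21], [303.0, 154.0]), ([219, 170, 2, 9, 16], [219.4, 174.4]), ([44, 203, 40, 44, 854], [65.7, 222.7])]
side orange [([458, 146, 11, 5, 32], [463.5, 147.9]), ([152, 246, 38, 23, 283], [171.2, 257.2]), ([162, 363, 20, 21, 237], [170.8, 374.1])]
top blue [([253, 156, 7, 7, 23], [255.9, 159.6]), ([203, 177, 9, 9, 64], [207.0, 180.9]), ([177, 182, 9, 9, 62], [181.2, 186.4]), ([504, 379, 8, 5, 24], [508.6, 381.6])]
top red [([131, 104, 35, 30, 518], [147.7, 118.4]), ([299, 186, 13, 2, 25], [304.8, 186.5]), ([300, 204, 6, 6, 28], [302.3, 206.5])]
top orange [([174, 176, 19, 23, 179], [182.6, 187.6]), ([141, 229, 11, 31, 152], [145.7, 244.4])]
```

View pics/b.png

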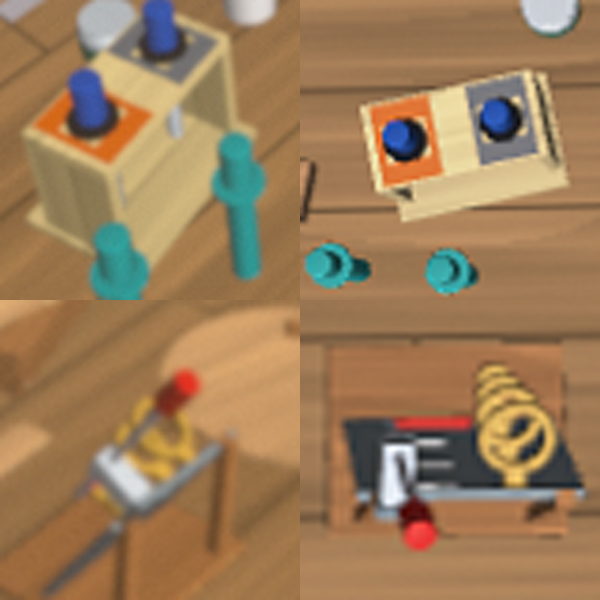

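Run:
```python
from h import *
P={n:read_camera(n) for n in("side","top")}
S,T=P["side"],P["top"]
o,_=ray(T,(256,192))
print("centre",atz(T,(256,192),0),"right",atz(T,(356,192),0),"up",atz(T,(256,92),0))
for nm,s,t in(("orange",(169.3,247.7),(181.2,186.4)),("grey",(193.2,223.2),(207,180.9))):
    print(nm,tri([(S,s),(T,t)]).round(1),"top z175",atz(T,t,175).round(1),"side z164",atz(S,s,164).round(1))
print("orange patch z135",atz(T,(182.6,187.6),135), atz(S,(171.2,257.2),135))
print("knob",tri([(S,(303,154)),(T,(302.3,206.5))]))
for z in(240,260,280,290): print(z,atz(T,(302.3,206.5),z).round(),atz(S,(303,154),z).round())
# top ring centre: crop px (516,435) in b -> top; board lower edge ends
f=lambda u,v:(308-27+(u-300)*54/300,192-27+(v-300)*54/300)
print("topring",atz(T,f(516,437),140).round(1))
print("2nd ring",atz(T,f(504,410),110).round(1))
print("board edge L,R z155ish",atz(T,f(360,492),150).round(1),atz(T,f(583,487),150).round(1))
print("base corners",[atz(T,f(*c),10).round(1) for c in((330,343),(562,343),(330,532),(562,532))])
```

```text
centre [603.59808104  13.62691459   0.        ] right [ 596.71242258 -409.97113842    0.        ] up [1044.73971796    6.63174766    0.        ]
orange [609.1 293.9 163.7] top z175 [607.4 291.4 175. ] side z164 [609.1 294.2 164. ]
grey [628.2 196.6 163.7] top z175 [626.3 195.  175. ] side z164 [627.9 196.8 164. ]
orange patch z135 [608.41114248 294.49441724 135.        ] [603.56530995 297.87980215 135.        ]
knob [ 518.67283536 -145.86582064  257.11385517]
240 [ 520. -148.  240.] [ 532. -166.  240.]
260 [ 518. -146.  260.] [ 517. -142.  260.]
280 [ 516. -143.  280.] [ 501. -118.  280.]
290 [ 516. -142.  290.] [ 494. -106.  290.]
topring [ 591.1 -230.7  140. ]
2nd ring [ 614.3 -228.3  110. ]
board edge L,R z155ish [ 553.9 -121.   150. ] [ 554.7 -273.6  150. ]
base corners [array([ 681.8, -115.4,   10. ]), array([ 679.3, -292.1,   10. ]), array([ 538.5, -111.7,   10. ]), array([ 535.4, -286.3,   10. ])]
```

Request:
move_arm(commands=[[[0.38,0.95,0.08],-0.18,0.6],[[0.38,0.95,0.08],-0.18,0.6],[[0.38,0.95,0.08],-0.18,0.6],[[0.38,0.95,0.08],-0.18,0.6],[[0.38,0.95,0.08],-0.18,0.6],[[0.38,0.95,0.08],-0.18,0.6],[[0.38,0.95,0.08],-0.18,0.6],[[0.38,0.95,0.08],-0.18,0.6],[[0.38,0.95,0.08],-0.18,0.6],[[0.38,0.95,0.08],-0.18,0.6],[[0.38,0.95,0.08],-0.18,0.6],[[0.38,0.95,0.08],-0.18,0.6],[[0.38,0.95,0.08],-0.18,0.6],[[0.38,0.95,0.08],-0.18,0.6],[[0.38,0.95,0.08],-0.18,0.6],[[0.38,0.95,0.08],-0.18,0.6],[[0.38,0.95,0.08],-0.18,0.6],[[0.38,0.95,0.08],-0.18,0.6],[[0.38,0.95,0.08],-0.18,0.6],[[0.38,0.95,0.08],-0.18,0.6]])

```text
t: 3.77
eef_pos: [492.1, 5.0, 453.1]
tcp_rot: [3.141, -0.0, 0.147]
ft_force: [-0.0, -0.7, -0.3]
opening: 0.797
grip_force: 0.0
```

Request:
move_arm(commands=[[[0.37,0.95,0],-0.18,0.6],[[0.37,0.95,0],-0.18,0.6],[[0.37,0.95,0],-0.18,0.6],[[0.37,0.95,0],-0.18,0.6],[[0.37,0.95,0],-0.18,0.6],[[0.37,0.95,0],-0.18,0.6],[[0.37,0.95,0],-0.18,0.6],[[0.37,0.95,0],-0.18,0.6],[[0.37,0.95,0],-0.18,0.6],[[0.37,0.9,0],-0.18,0.6],[[0,0,0],0,0.6],[[0,0,0],0,0.6]])

```text
t: 4.77
eef_pos: [602.9, 288.1, 452.0]
tcp_rot: [3.141, 0.001, 0.006]
ft_force: [0.3, -0.7, 0.1]
opening: 0.797
grip_force: 0.0
```

Run:
```python
from h import *
P={n:read_camera(n) for n in("side","top","wrist")}
st=env.state();print(st["eef_pos"].round(1),st["tcp_rot"].round(3))
W=P["wrist"];o,d=ray(W,(256,192));print("wcam",o.round(1),(d/np.linalg.norm(d)).round(2))
# unobstructed view of the gauge from side too
b=np.hstack([cv2.resize(W["image"],(400,300)),crop(P["side"]["image"],(295,170),96,72,400,300)])
save(b,"c.png")
for n in P:print(n,[(nm,blobs(P[n],nm)) for nm in("blue","red")])
for b_ in blobs(W,"blue",60): print(b_,atz(W,b_[1],180).round(1))
```

```text
[602.7 286.2 452.8] [3.141e+00 0.000e+00 3.000e-03]
wcam [666.7 286.3 432.6] [-0.24  0.   -0.97]
side [('blue', [([217, 180, 7, 6, 26], [220.3, 182.8]), ([188, 215, 11, 17, 138], [193.2, 223.1]), ([164, 239, 12, 18, 154], [169.3, 247.7])]), ('red', [([219, 169, 2, 10, 17], [219.4, 174.1]), ([44, 203, 40, 45, 851], [65.7, 222.7])])]
top [('blue', [([253, 156, 7, 7, 23], [255.9, 159.6]), ([203, 177, 9, 9, 63], [207.1, 180.9]), ([504, 378, 8, 6, 25], [508.7, 381.5])]), ('red', [([131, 104, 35, 30, 520], [147.7, 118.4]), ([299, 186, 13, 2, 25], [304.8, 186.5]), ([300, 204, 6, 6, 28], [302.3, 206.5])])]
wrist [('blue', [([338, 143, 44, 37, 1221], [359.5, 160.8]), ([234, 163, 34, 37, 964], [250.6, 181.4])]), ('red', [])]
([338, 143, 44, 37, 1221], [359.5, 160.8]) [631.6 199.1 180. ]
([234, 163, 34, 37, 964], [250.6, 181.4]) [613.3 291.9 180. ]
```

View pics/c.png

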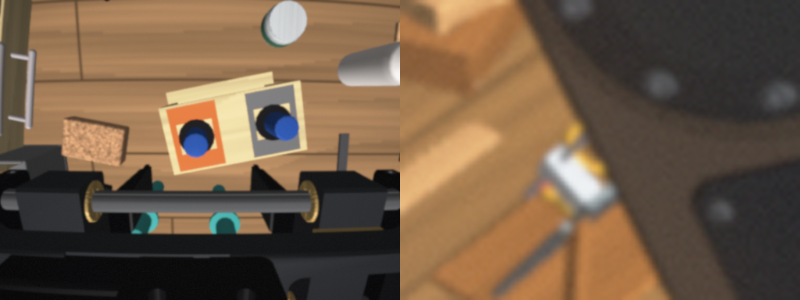

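The wrist view shows the orange-patch grip at wrist (251,187) and the grey-patch grip at (360,161), and both turquoise look-alikes are near the bottom. I'll descend on the orange one.

Request:
move_arm(commands=[[[0.22,0.22,0],0,0.6],[[0,0,-0.6],0,0.6],[[0,0,-0.7],0,0.6],[[0,0,-0.7],0,0.6],[[0,0,-0.6],0,0.6],[[0,0,-0.5],0,0.6],[[0,0,-0.4],0,0.6],[[0,0,-0.23],0,0.6],[[0,0,0],0,0.6],[[0,0,0],0,-1],[[0,0,0],0,-1],[[0,0,0],0,-1],[[0,0,0],0,-1],[[0,0,0],0,-1],[[0,0,0],0,-1],[[0,0,0],0,-1]])

```text
t: 6.25
eef_pos: [609.4, 293.5, 341.0]
tcp_rot: [3.142, -0.0, 0.004]
ft_force: [0.4, -0.1, -0.1]
opening: 0.368
grip_force: 0.0
```

Run:
```python
from h import *
s=env.state();print({k:np.round(s[k],2) for k in("eef_pos","ft_force","moment","opening","grip_force")})
```

```text
{'eef_pos': array([609.44, 293.53, 341.03]), 'ft_force': array([ 0.38, -0.08, -0.14]), 'moment': array([-0.03,  0.02,  0.08]), 'opening': np.float64(0.37), 'grip_force': np.float64(0.0)}
```

Request:
move_arm(commands=[[[0,0,0],0,-1],[[0,0,0],0,-1],[[0,0,0],0,-1],[[0,0,0],0,-1],[[0,0,0.2],0,-1],[[0,0,0.4],0,-1],[[0,0,0.5],0,-1],[[0,0,0.5],0,-1],[[0,0,0.6],0,-1],[[0,0,0.6],0,-1],[[0,0,0.6],0,-1],[[0,0,0.6],0,-1],[[0,0,0.6],0,-1],[[0,0,0.6],0,-1],[[0,0,0.6],0,-1],[[0,0,0.5],0,-1],[[0,0,0.5],0,-1],[[0,0,0.2],0,-1],[[0,0,0],0,-1]])

```text
t: 7.83
eef_pos: [609.0, 293.4, 553.1]
tcp_rot: [-3.141, -0.003, 0.004]
ft_force: [0.5, -0.4, -1.3]
opening: 0.29
grip_force: 30.0
```

Run:
```python
from h import *
s=env.state();print({k:np.round(s[k],2) for k in("eef_pos","ft_force","moment","opening","grip_force")})
P={n:read_camera(n) for n in("side","wrist")}
b=np.hstack([crop(P["side"]["image"],(190,190),160,160,400,400),cv2.resize(P["wrist"]["image"],(400,300))]) if 0 else None
a=crop(P["side"]["image"],(180,200),160,160,400,400);w=np.zeros((400,400,3),np.uint8);w[:300]=cv2.resize(P["wrist"]["image"],(400,300))
save(np.hstack([a,w]),"d.png")
```

```text
{'eef_pos': array([609.  , 293.41, 553.11]), 'ft_force': array([ 0.51, -0.36, -1.26]), 'moment': array([ 0.  ,  0.06, -0.03]), 'opening': np.float64(0.29), 'grip_force': np.float64(30.0)}
```

View pics/d.png

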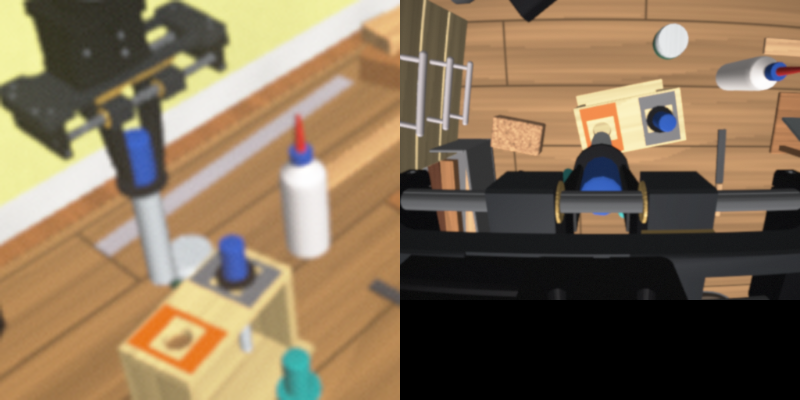

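The lifted mandrel is the thick one: its rod is about half the collar's width, and the grey-hole mandrel is untouched. I'll carry it towards the gauge and look at the rings.

Request:
move_arm(commands=[[[-0.05,-0.3,0],0,-1],[[-0.05,-0.6,0],0,-1],[[-0.05,-0.9,0],0,-1],[[-0.05,-0.95,0],0,-1],[[-0.05,-0.95,0],0,-1],[[-0.05,-0.95,0],0,-1],[[-0.05,-0.95,0],0,-1],[[-0.05,-0.95,0],0,-1],[[-0.05,-0.95,0],0,-1],[[-0.05,-0.95,0],0,-1],[[-0.05,-0.95,0],0,-1],[[-0.05,-0.95,0],0,-1],[[-0.05,-0.95,0],0,-1],[[-0.05,-0.95,0],0,-1],[[-0.05,-0.95,0],0,-1],[[-0.05,-0.95,0],0,-1],[[0,-0.6,0],0,-1],[[0,-0.4,0],0,-1],[[0,-0.2,0],0,-1],[[0,0,0],0,-1]])

```text
t: 9.6
eef_pos: [585.0, -168.1, 550.5]
tcp_rot: [-3.142, 0.001, 0.002]
ft_force: [0.2, 0.9, -2.1]
opening: 0.29
grip_force: 30.0
```

Run:
```python
from h import *
P={n:read_camera(n) for n in("top","wrist","side")}
s=env.state();print({k:np.round(s[k],2) for k in("eef_pos","ft_force","moment","opening")})
W=P["wrist"];im=W["image"].copy()
# overlay model guess
def model(o,yaw,p):
    c,s_=np.cos(yaw),np.sin(yaw);a=np.radians(31.5)
    gx=np.array([c,s_,0]);gy=np.array([-s_,c,0]);up=np.array([0,0,1.])
    z=-gx*np.sin(a)+up*np.cos(a);x=gx*np.cos(a)+up*np.sin(a)
    return lambda X,Y,Z:np.array(o)+X*x+Y*gy+Z*z
m=model((591,-231,140),-0.02,0)
t=np.linspace(0,6.28,40)
for r in(19.5,26.5):
    for z in (0,-35):
        for q in proj(W,[m((r if z==0 else r-3)*np.cos(k),(r if z==0 else r-3)*np.sin(k),z) for k in t]): cv2.circle(im,(int(q[0]),int(q[1])),0,(0,255,255),-1)
u=proj(W,[m(0,0,0)])[0].astype(int);print(u)
save(im[0:240,200:512],"e.png",2.5)
```

```text
{'eef_pos': array([ 585.38, -166.19,  550.85]), 'ft_force': array([-0.1 ,  0.47, -1.53]), 'moment': array([ 0.03, -0.  ,  0.04]), 'opening': np.float64(0.29)}
[305 163]
```

View pics/e.png

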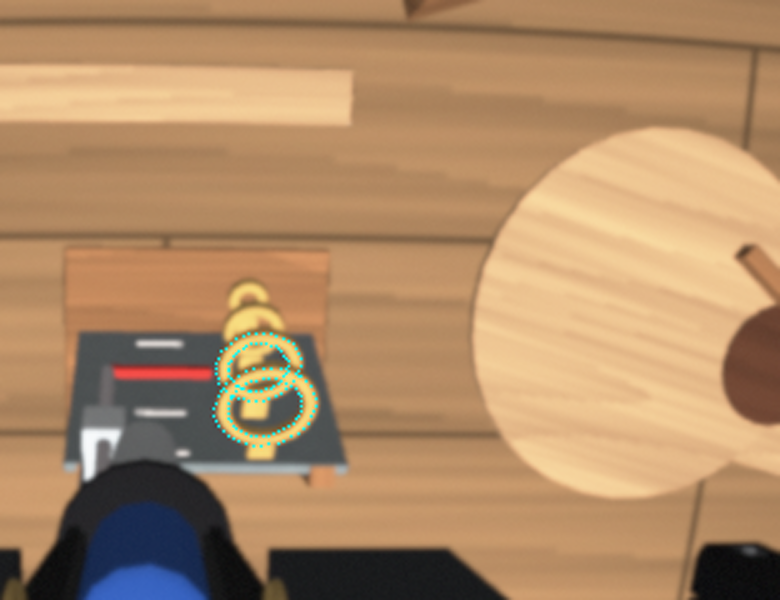

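The overlay fits the brass rings: top ring at about (591,-231,140), gauge yaw about -0.025. Since I can only shift and yaw, I'll tilt the mandrel in the pads by pushing its rod gently against the outside of the top ring. Then I'll insert it.

Request:
move_arm(commands=[[[0.4,-0.55,0],-0.15,-1],[[0.4,-0.55,0],-0.15,-1],[[0.4,-0.55,0],0,-1],[[0.42,-0.54,0],0,-1],[[0,0,-0.3],0,-1],[[0,0,-0.5],0,-1],[[0,0,-0.6],0,-1],[[0,0,-0.6],0,-1],[[0,0,-0.5],0,-1],[[0,0,-0.4],0,-1],[[0,0,-0.2],0,-1],[[0,0,0],0,-1],[[0,0,0],0,-1]])

```text
t: 10.83
eef_pos: [634.1, -232.0, 458.2]
tcp_rot: [3.142, -0.0, -0.019]
ft_force: [-0.0, 0.2, -1.2]
opening: 0.291
grip_force: 30.0
```

```bash
cat >> h.py <<'E'
def frame(o=(591,-231,140),yaw=-0.025):
    c,s_=np.cos(yaw),np.sin(yaw);a=np.radians(31.5)
    gx=np.array([c,s_,0]);gy=np.array([-s_,c,0]);up=np.array([0,0,1.])
    return np.array(o,float),np.array([gx*np.cos(a)+up*np.sin(a),gy,-gx*np.sin(a)+up*np.cos(a)])
def overlay(p,pts,im,col):
    for q in proj(p,pts):
        if 0<=q[0]<512 and 0<=q[1]<384: im[int(q[1]),int(q[0])]=col
E
python3 - <<'E'
from h import *
s=env.state();print({k:np.round(s[k],2) for k in("eef_pos","tcp_rot","ft_force","moment","opening")})
T=read_camera("top");Sd=read_camera("side");W=read_camera("wrist")
o,R=frame()
for n,p in(("top",T),("side",Sd),("wrist",W)): print(n,blobs(p,"red"))
# blade & knob predictions for p
for pp in(0,15,20,25,30,35,45):
    print(pp,"blade(55,p)",proj(T,[o+np.array([0,55,-pp])@R])[0].round(1),"knobtop",proj(T,[o+np.array([0,85,173-pp])@R])[0].round(1),"side",proj(Sd,[o+np.array([0,85,173-pp])@R])[0].round(1))
E
```

```text
{'eef_pos': array([ 634.14, -231.96,  458.18]), 'tcp_rot': array([ 3.14, -0.  , -0.02]), 'ft_force': array([-0.03,  0.22, -1.22]), 'moment': array([ 0.01,  0.06, -0.01]), 'opening': np.float64(0.29)}
top [([131, 104, 35, 30, 522], [147.7, 118.4]), ([299, 186, 9, 2, 17], [302.8, 186.5])]
side [([298, 152, 8, 9, 38], [301.5, 155.6]), ([219, 170, 2, 9, 16], [219.4, 174.4]), ([44, 203, 40, 44, 854], [65.7, 222.7])]
wrist [([0, 114, 5, 5, 21], [1.7, 115.8]), ([186, 200, 42, 5, 195], [205.4, 201.9])]
0 blade(55,p) [305.6 189.6] knobtop [302.9 210.3] side [308.1 147.7]
15 blade(55,p) [305.2 188. ] knobtop [302.4 208.3] side [305.5 150.3]
20 blade(55,p) [305.  187.4] knobtop [302.2 207.6] side [304.7 151.2]
25 blade(55,p) [304.9 186.9] knobtop [302.1 207. ] side [303.9 152.1]
30 blade(55,p) [304.7 186.4] knobtop [301.9 206.3] side [303.  152.9]
35 blade(55,p) [304.6 185.9] knobtop [301.7 205.7] side [302.2 153.8]
45 blade(55,p) [304.3 184.9] knobtop [301.4 204.4] side [300.6 155.5]
```

Request:
move_arm(commands=[[[-0.2,0.005,-0.01],0,-1],[[-0.2,0.005,-0.01],0,-1],[[-0.2,0.005,-0.01],0,-1],[[-0.2,0.005,-0.01],0,-1],[[-0.2,0.005,-0.01],0,-1],[[-0.2,0.005,-0.01],0,-1]])

```text
t: 11.48
eef_pos: [597.3, -231.8, 456.4]
tcp_rot: [3.141, -0.001, -0.02]
ft_force: [3.3, -0.7, -0.1]
opening: 0.289
grip_force: 30.0
```

Run:
```python
from h import *
s=env.state();print({k:np.round(s[k],2) for k in("eef_pos","tcp_rot","ft_force","moment","opening","tau")})
W=read_camera("side");save(crop(W["image"],(300,140),100,75,600,450),"f.png")
```

```text
{'eef_pos': array([ 597.35, -231.81,  456.41]), 'tcp_rot': array([ 3.14, -0.  , -0.02]), 'ft_force': array([ 3.32, -0.66, -0.06]), 'moment': array([-0.07, -0.87, -0.01]), 'opening': np.float64(0.29), 'tau': array([ 4.000e-02, -6.068e+01, -2.689e+01, -2.800e-01,  1.150e+00,
        8.000e-02])}
```

View pics/f.png

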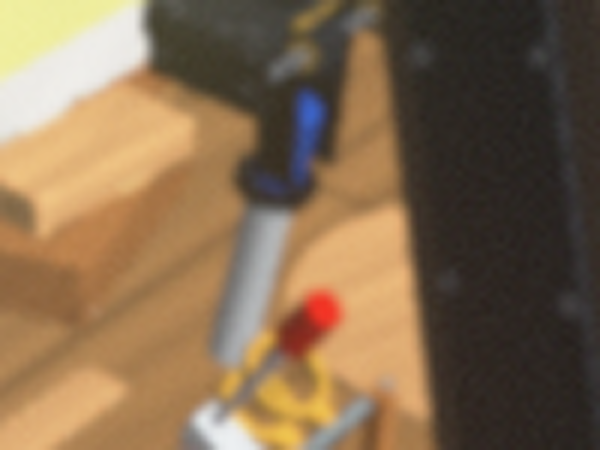

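The picture shows the rod tilting nicely in the pads against the outside of the top ring, with about 3 N. I'll continue to 31.5°.

Request:
move_arm(commands=[[[-0.2,0.005,-0.015],0,-1],[[-0.2,0.005,-0.015],0,-1],[[-0.2,0.005,-0.015],0,-1],[[-0.2,0.005,-0.015],0,-1],[[-0.2,0.005,-0.015],0,-1],[[-0.2,0.005,-0.015],0,-1],[[-0.2,0.005,-0.015],0,-1],[[-0.2,0.005,-0.015],0,-1],[[-0.07,0,0],0,-1],[[0,0,0],0,-1]])

```text
t: 12.37
eef_pos: [547.4, -230.6, 452.7]
tcp_rot: [3.141, 0.0, -0.02]
ft_force: [0.0, -0.1, 0.4]
opening: 0.284
grip_force: 30.0
```

```bash
cat > look.py <<'E'
from h import *
import sys
# side view: mandrel model overlay at tilt th, grip point from tcp; ring axis
def run(name,ths=(20,25,31.5)):
    s=env.state();print({k:np.round(s[k],2) for k in("eef_pos","tcp_rot","ft_force","moment")})
    g=s["eef_pos"]-[0,0,171]; yaw=s["tcp_rot"][2]
    ims=[]
    for n,c,w in(("side",(300,150),80),("top",(315,195),54)):
        p=read_camera(n);im=p["image"]; im=cv2.resize(im,None,fx=5,fy=5,interpolation=cv2.INTER_CUBIC)
        cols=[(255,0,255),(0,255,255),(0,255,0)]
        for th,col in zip(ths,cols):
            t=np.radians(th);u=np.array([-np.sin(t)*np.cos(yaw),-np.sin(t)*np.sin(yaw),np.cos(t)])
            for a,b in((-155,17),):
                q=proj(p,[g+u*a,g+u*b])*5; cv2.line(im,*[tuple(int(v) for v in x) for x in q],col,1)
        x,y=c;h=w*3//4
        ims.append(cv2.resize(im[(y-h//2)*5:(y+h//2)*5,(x-w//2)*5:(x+w//2)*5],(400,300)))
    save(np.hstack(ims),name)
run(sys.argv[1],[float(v) for v in sys.argv[2:]] or (20,25,31.5))
E
python3 look.py g.png
```

```text
{'eef_pos': array([ 547.44, -230.57,  452.68]), 'tcp_rot': array([ 3.14,  0.  , -0.02]), 'ft_force': array([ 0.  , -0.11,  0.43]), 'moment': array([ 0.1 , -0.25,  0.05])}
```

View pics/g.png

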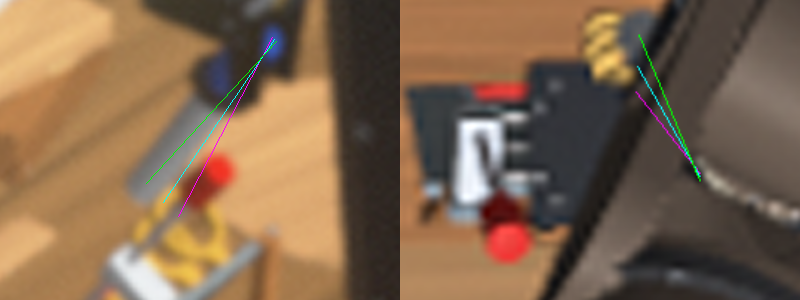

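The mandrel now leans at about 31.5°: the green line follows the rod in the side view, with the tip near (147,188). I'll lift it along its axis and shift it over the ring mouth.

Request:
move_arm(commands=[[[-0.15,0,0.25],0,-1],[[-0.15,0,0.25],0,-1],[[-0.15,0,0.25],0,-1],[[-0.15,0.02,0.25],0,-1],[[-0.25,0.02,-0.17],0,-1],[[-0.25,0.02,-0.17],0,-1],[[-0.25,0,-0.17],0,-1],[[-0.25,0,-0.17],0,-1],[[-0.03,0,0],0,-1],[[0,0,0],0,-1],[[0,0,0],0,-1]])

```text
t: 13.38
eef_pos: [499.2, -228.9, 462.1]
tcp_rot: [3.141, -0.0, -0.02]
ft_force: [0.3, -0.0, -1.1]
opening: 0.286
grip_force: 30.0
```

```bash
sed -i 's/(("side",(300,150),80),("top",(315,195),54))/(("side",(300,150),80),("wrist",(256,200),320))/' look.py; python3 look.py h.png 28 31.5 35
```

```text
{'eef_pos': array([ 499.17, -228.94,  462.09]), 'tcp_rot': array([ 3.14, -0.  , -0.02]), 'ft_force': array([ 0.29, -0.  , -1.1 ]), 'moment': array([ 0.01,  0.08, -0.05])}
```

View pics/h.png

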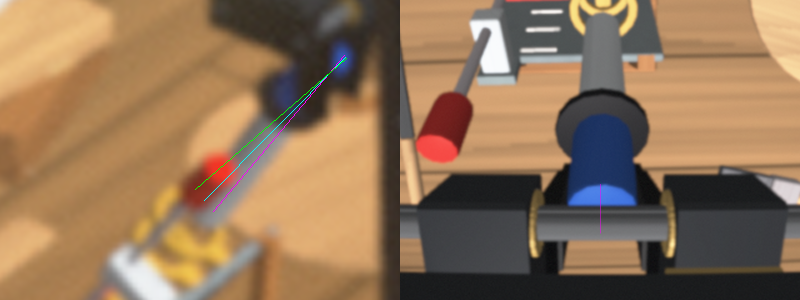

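```bash
cat > fit.py <<'E'
from h import *
from scipy.optimize import minimize
s=env.state();print({k:np.round(s[k],2) for k in("eef_pos","ft_force","moment")})
g=s["eef_pos"]-[0,0,171];yaw=s["tcp_rot"][2]
W=read_camera("wrist");S=read_camera("side")
def reg(p):
    r=cut_out("mandrel_thick",p);best=None
    q=proj(p,[g])[0]
    for x in r:
        print(np.round(x["at"]),round(x["confidence"],2),x["region"].sum())
    r=[x for x in r if np.linalg.norm(np.array(x["at"])-q)<120]
    return r[0]["region"] if r else None
RW=reg(W);RS=reg(S)
ang=np.linspace(0,2*np.pi,24,endpoint=False)
def sil(p,v):
    th,ph,dx,dz=v; u=np.array([-np.sin(th),ph,np.cos(th)]);u/=np.linalg.norm(u)
    e=np.cross([0,1,0],u);e/=np.linalg.norm(e);f=np.cross(u,e)
    c,s_=np.cos(yaw),np.sin(yaw);Z=np.array([[c,-s_,0],[s_,c,0],[0,0,1]])
    o=g+Z@(e*dx+u*dz)
    m=np.zeros((384*2,512*2),np.uint8)
    for r,a,b in((13,0,120),(23,120,126),(14,126,172)):
        pts=np.array([o+Z@(u*(k-155)+r*(e*np.cos(t)+f*np.sin(t))) for k in(a,b) for t in ang])
        cv2.fillConvexPoly(m,cv2.convexHull((proj(p,pts)*2).astype(np.int32)),255)
    return cv2.GaussianBlur(cv2.resize(m,(512,384),interpolation=cv2.INTER_AREA),(5,5),0)/255.
def cost(v):
    c=0
    if RW is not None:
        A=RW[:212].astype(float);B=sil(W,v)[:212];c+=1-np.minimum(A,B).sum()/np.maximum(A,B).sum()
    if RS is not None and USES:
        A=RS.astype(float);B=sil(S,v);c+=.5*(1-np.minimum(A,B).sum()/np.maximum(A,B).sum())
    return c+(v[3]/30)**2*.2+(v[2]/15)**2*.2
for USES in(0,1):
    r=minimize(cost,[.5,0,0,0],method="Nelder-Mead",options=dict(initial_simplex=[[.5,0,0,0],[.58,0,0,0],[.5,.05,0,0],[.5,0,4,0],[.5,0,0,6]],maxiter=150))
    th,ph,dx,dz=r.x;print(USES,"tilt deg",np.degrees(th).round(1),"lat deg",np.degrees(ph).round(1),"dx,dz",r.x[2:].round(1),"cost",round(r.fun,3))
    u=np.array([-np.sin(th),ph,np.cos(th)]);u/=np.linalg.norm(u);e=np.cross([0,1,0],u)
    c,s_=np.cos(yaw),np.sin(yaw);Z=np.array([[c,-s_,0],[s_,c,0],[0,0,1]])
    tip=g+Z@(e*dx+u*(dz-155));o,R=frame();print("tip in rings",(R@(tip-o)).round(1),"axis in rings",(R@Z@u).round(3))
v=r.x
im=W["image"].copy();cn,_=cv2.findContours((sil(W,v)>.5).astype(np.uint8),0,1);cv2.drawContours(im,cn,-1,(0,255,0),1)
i2=S["image"].copy();cn,_=cv2.findContours((sil(S,v)>.5).astype(np.uint8),0,1);cv2.drawContours(i2,cn,-1,(0,255,0),1)
save(np.hstack([crop(im,(256,140),320,240,400,300),crop(i2,(310,145),80,60,400,300)]),"i.png")
E
python3 fit.py
```

```text
{'eef_pos': array([ 499.31, -228.85,  462.17]), 'ft_force': array([ 0.14, -0.98, -0.33]), 'moment': array([ 0.04,  0.1 , -0.04])}
[258. 182.] 0.85 7535
[221. 278.] 0.86 562
[182. 312.] 0.82 639
[314. 146.] 0.72 315
0 tilt deg 27.5 lat deg 0.5 dx,dz [ 4.  -8.1] cost 0.088
tip in rings [-6.5 -1.3 13.8] axis in rings [0.069 0.007 0.998]
1 tilt deg 26.8 lat deg 0.5 dx,dz [ 5.3 -8.2] cost 0.326
tip in rings [-7.2 -1.1 13.7] axis in rings [0.081 0.006 0.997]
```

View pics/i.png

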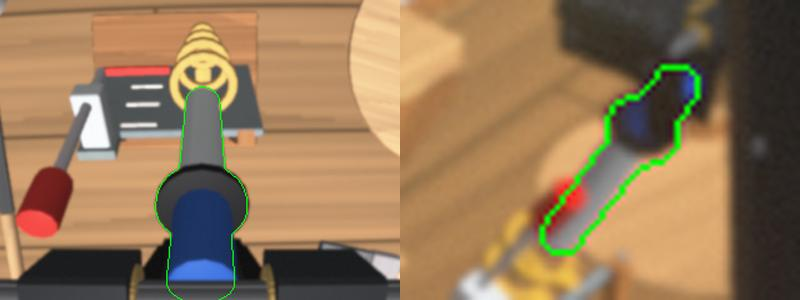

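The fit contour matches in both views: tilt 27°, tip at rings (-7,-1,14), well inside the clearances after a 6 mm shift. I'll lower along the axis.

Request:
move_arm(commands=[[[0.18,0.03,0.11],0,-1],[[0,0,0],0,-1],[[0.087,-0.002,-0.142],0,-1],[[0.087,-0.002,-0.142],0,-1],[[0.087,-0.002,-0.142],0,-1],[[0.087,-0.002,-0.142],0,-1],[[0.087,-0.002,-0.142],0,-1],[[0.087,-0.002,-0.142],0,-1],[[0.087,-0.002,-0.142],0,-1],[[0.087,-0.002,-0.142],0,-1],[[0,0,0],0,-1]])

```text
t: 14.6
eef_pos: [525.7, -228.4, 430.2]
tcp_rot: [-3.141, 0.001, -0.02]
ft_force: [-0.2, -0.6, -1.5]
opening: 0.284
grip_force: 30.0
```

```bash
python3 fit.py
```

```text
{'eef_pos': array([ 525.71, -228.37,  430.21]), 'ft_force': array([-0.15, -0.62, -1.46]), 'moment': array([0.03, 0.1 , 0.02])}
[259. 183.] 0.97 7296
[180. 310.] 0.95 617
[221. 280.] 0.71 578
[308. 147.] 0.55 137
0 tilt deg 25.6 lat deg 0.5 dx,dz [ 3.9 -8.6] cost 0.094
tip in rings [ -6.4   0.1 -27.4] axis in rings [0.103 0.006 0.995]
1 tilt deg 26.1 lat deg 0.3 dx,dz [ 4.5 -7.4] cost 0.452
tip in rings [ -4.3   0.6 -26.3] axis in rings [0.095 0.003 0.995]
```

Request:
move_arm(commands=[[[0.06,0,-0.055],0,-1],[[0.06,0,-0.09],0,-1],[[0.06,0,-0.09],0,-1],[[0.06,0,-0.09],0,-1],[[0.05,0,-0.09],0,-1],[[0.05,0,-0.09],0,-1],[[0,0,0],0,-1]])

```text
t: 15.38
eef_pos: [535.7, -228.3, 415.4]
tcp_rot: [-3.141, 0.001, -0.02]
ft_force: [0.3, -0.1, -1.6]
opening: 0.288
grip_force: 30.0
```

Request:
move_arm(commands=[[[0.055,0,-0.09],0,-1],[[0.055,0,-0.09],0,-1],[[0.055,0,-0.09],0,-1],[[0.055,0,-0.09],0,-1],[[0.055,0,-0.09],0,-1],[[0.055,0,-0.09],0,-1],[[0,0,0],0,-1]])

```text
t: 15.97
eef_pos: [545.6, -228.4, 399.2]
tcp_rot: [-3.141, 0.001, -0.02]
ft_force: [-0.4, -0.3, -2.6]
opening: 0.289
grip_force: 30.0
```

Request:
move_arm(commands=[[[0.035,0,-0.057],0,-1],[[0.035,0,-0.057],0,-1],[[0.035,0,-0.057],0,-1],[[0,0,0],0,-1]])

```text
t: 16.3
eef_pos: [548.7, -228.4, 394.4]
tcp_rot: [-3.142, 0.0, -0.02]
ft_force: [0.3, -0.8, -2.0]
opening: 0.286
grip_force: 30.0
```

Request:
move_arm(commands=[[[0.035,0,-0.057],0,-1],[[0.035,0,-0.057],0,-1],[[0,0,0],0,-1]])

```text
t: 16.55
eef_pos: [550.8, -228.4, 391.0]
tcp_rot: [-3.142, 0.0, -0.02]
ft_force: [-0.4, -0.4, -2.8]
opening: 0.286
grip_force: 30.0
```

Request:
move_arm(commands=[[[0.035,0,-0.057],0,-1],[[0.018,0,-0.028],0,-1],[[0,0,0],0,-1]])

```text
t: 16.8
eef_pos: [551.9, -228.5, 390.1]
tcp_rot: [3.141, 0.0, -0.02]
ft_force: [-8.9, -1.6, 11.3]
opening: 0.283
grip_force: 30.0
```

Contact came with about 14 N along the ring axis at the third ring's depth. I'll ease off, let go and back away along the axis.

Request:
move_arm(commands=[[[-0.015,0,0.02],0,-1],[[0,0,0],0,0.2],[[0,0,0],0,0.2],[[0,0,0],0,0.2],[[0,0,0],0,0.2],[[0,0,0],0,0.2],[[0,0,0],0,0.2],[[0,0,0],0,0.2],[[-0.1,0,0.2],0,0.2],[[-0.15,0,0.3],0,0.2],[[-0.15,0,0.4],0,0.2],[[-0.15,0,0.5],0,0.2],[[-0.15,0,0.6],0,0.2],[[-0.1,0,0.6],0,0.2],[[0,0,0.6],0,0.2],[[0,0,0.6],0,0.2],[[0,0,0],0,0.2]])

```text
t: 18.22
eef_pos: [527.1, -228.2, 508.3]
tcp_rot: [3.138, -0.006, -0.02]
ft_force: [0.7, 0.8, 0.3]
opening: 0.597
grip_force: 0.0
```

Run:
```python
from h import *
s=env.state();print({k:np.round(s[k],2) for k in("eef_pos","tcp_rot","ft_force","opening")})
W=read_camera("wrist");S=read_camera("side");T=read_camera("top");o,R=frame()
im=W["image"].copy()
t=np.linspace(0,6.28,60)
for pp in(0,35,70):
    overlay(W,[o+np.array([11*np.cos(k),85+11*np.sin(k),173-pp])@R for k in t],im,(0,255,255))
overlay(W,[o+np.array([13*np.cos(k),13*np.sin(k),50])@R for k in t],im,(0,255,0))
overlay(W,[o+np.array([14*np.cos(k),14*np.sin(k),102])@R for k in t],im,(0,255,0))
save(np.hstack([cv2.resize(im,(480,360)),crop(S["image"],(300,150),80,90,320,360)]),"j.png")
for n,p in(("w",W),("s",S),("t",T)):print(n,blobs(p,"red",10))
```

```text
{'eef_pos': array([ 527.12, -228.18,  508.25]), 'tcp_rot': array([ 3.14, -0.01, -0.02]), 'ft_force': array([0.66, 0.75, 0.29]), 'opening': np.float64(0.6)}
w [([0, 1, 29, 17, 187], [14.1, 9.2]), ([192, 105, 43, 5, 162], [211.5, 107.0]), ([142, 183, 32, 43, 908], [158.5, 203.0])]
s [([298, 152, 9, 9, 41], [302.2, 155.9]), ([219, 170, 2, 9, 16], [219.4, 174.4]), ([44, 203, 40, 45, 854], [65.7, 222.8])]
t [([131, 104, 35, 30, 521], [147.6, 118.4]), ([299, 186, 13, 2, 21], [304.0, 186.4]), ([300, 204, 6, 6, 28], [302.3, 206.5])]
```

View pics/j.png

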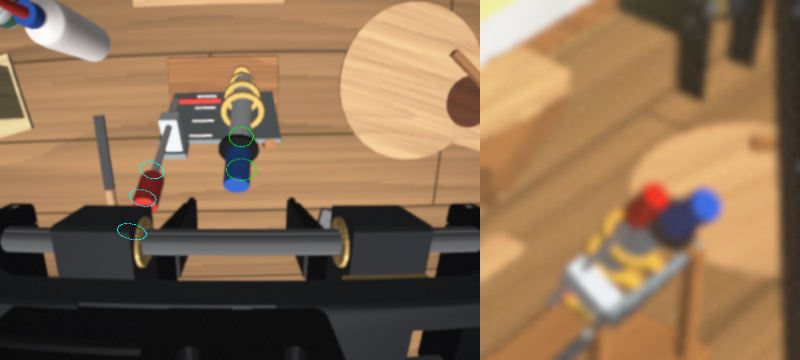

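```bash
cat > fit2.py <<'E'
from h import *
from scipy.optimize import minimize
o,R=frame();ang=np.linspace(0,2*np.pi,24,endpoint=False)
PS=[read_camera(n) for n in("wrist","side","top")];RG=[]
for p in PS:
    q=proj(p,[o+np.array([0,0,70])@R])[0]
    r=[x for x in cut_out("mandrel_thick",p) if np.linalg.norm(np.array(x["at"])-q)<40]
    print([(np.round(x["at"]),round(x["confidence"],2),x["region"].sum()) for x in r]);RG.append(r[0]["region"].astype(float) if r else None)
def sil(p,v):
    x,y,z,a,b=v;u=np.array([a,b,1.]);u/=np.linalg.norm(u);e=np.cross([0,1,0],u);e/=np.linalg.norm(e);f=np.cross(u,e)
    m=np.zeros((768,1024),np.uint8)
    for r,k0,k1 in((13,max(0,-z),120),(23,120,126),(14,126,172)):
        pts=np.array([o+(np.array([x,y,z])+u*k+r*(e*np.cos(t)+f*np.sin(t)))@R for k in(k0,k1) for t in ang])
        cv2.fillConvexPoly(m,cv2.convexHull((proj(p,pts)*2).astype(np.int32)),255)
    return cv2.resize(m,(512,384),interpolation=cv2.INTER_AREA)/255.
def cost(v):
    c=((v[0])/15)**2*.1+(v[1]/15)**2*.1
    for p,A,w in zip(PS,RG,(1,.5,.3)):
        if A is not None: B=sil(p,v);c+=w*(1-np.minimum(A,B).sum()/np.maximum(A,B).sum())
    return c
best=None
for z0 in(-70,-55):
    x0=np.array([0,0,z0,0,0.]);sx=np.vstack([x0]+[x0+d for d in np.diag([4,4,8,.06,.06])])
    r=minimize(cost,x0,method="Nelder-Mead",options=dict(initial_simplex=sx,maxiter=250));print("tip",r.x[:3].round(1),"dir",r.x[3:].round(3),round(r.fun,3))
E
python3 fit2.py
```

```text
[(array([256., 156.]), 0.61, np.int64(3134))]
[]
[]
tip [  2.4  -1.1 -62.8] dir [-0.082  0.028] 0.185
tip [  1.3  -1.9 -53.6] dir [-0.007  0.036] 0.197
```

```bash
python3 - <<'E'
from h import *
o,R=frame()
P={n:read_camera(n) for n in("wrist","side","top")}
obs=[]
for n,p in P.items():
    h=cv2.cvtColor(p["image"],cv2.COLOR_RGB2HSV);m=cv2.inRange(h,(105,120,170),(125,255,255))
    k,l,st,c=cv2.connectedComponentsWithStats(m);q=proj(p,[o+np.array([0,0,102])@R])[0]
    r=[(st[i].tolist(),c[i].round(1)) for i in range(1,k) if st[i][4]>5 and np.linalg.norm(c[i]-q)<40];print(n,q.round(1),r)
    if r: obs.append((p,r[0][1]))
for ob in (obs,obs[:2],obs[1:]):
    if len(ob)>1: X=tri(ob);print(X.round(1),"rings",(R@(X-o)).round(1),[ (proj(p,[X])[0]-u).round(1) for p,u in ob])
E
sed -i 's/^for z0 in.*/for zf in(-80,-70,-60,-50):\n    c2=lambda w:cost([w[0],w[1],zf,w[2],w[3]])\n    r=minimize(c2,[0,0,-.06,0],method="Nelder-Mead",options=dict(initial_simplex=np.array([[0,0,-.06,0],[4,0,-.06,0],[0,4,-.06,0],[0,0,0,0],[0,0,-.06,.06]]),maxiter=120));print(zf,r.x.round(3),round(r.fun,4))\nfor z0 in ():/' fit2.py; python3 fit2.py
```

```text
wrist [258.3 181.4] [([239, 190, 27, 15, 312], array([252.3, 197.3]))]
side [313.3 147.8] [([313, 153, 6, 7, 32], array([315.8, 155.8]))]
top [324.4 201.3] []
[ 519.8 -222.7  208.7] rings [-24.9   6.5  95.9] [array([-1. , -1.3]), array([ 0.5, -0.1])]
[ 519.8 -222.7  208.7] rings [-24.9   6.5  95.9] [array([-1. , -1.3]), array([ 0.5, -0.1])]
[(array([257., 156.]), 0.62, np.int64(3038))]
[(array([308., 161.]), 0.76, np.int64(261))]
[(array([298., 193.]), 0.38, np.int64(349)), (array([297., 204.]), 0.3, np.int64(51))]
-80 [-0.206 -1.724 -0.162  0.035] 0.6786
-70 [ 4.658 -2.236 -0.185  0.041] 0.6579
-60 [ 2.144 -1.609 -0.16   0.04 ] 0.8129
-50 [-0.358 -0.295 -0.027  0.023] 0.9415
```

Grip top is at about rings (-25,6,96): the mandrel is seated on the third ring and leaning back within its clearance. Now the pointer.

Request:
move_arm(commands=[[[0,0.3,0],0,0.2],[[0,0.5,0],0,0.2],[[0,0.7,0],0,0.2],[[0,0.6,0],0,0.2],[[0,0.4,0],0,0.2],[[0,0.25,0],0,0.2],[[0,0,0],0,0.2],[[0,0,0],0,0.2]])

```text
t: 19.78
eef_pos: [527.9, -145.6, 503.6]
tcp_rot: [3.141, -0.0, -0.019]
ft_force: [-0.2, -0.8, 0.2]
opening: 0.598
grip_force: 0.0
```

```bash
cat > ptr.py <<'E'
from h import *
from scipy.optimize import least_squares
s=env.state();print({k:np.round(s[k],2) for k in("eef_pos","tcp_rot","ft_force","opening")})
o,R=frame();P={n:read_camera(n) for n in("wrist","side","top")}
for n,p in P.items():
    for st,c in blobs(p,"red",10):
        c=np.array(c)
        b=lambda v:proj(p,[o+np.array([0,v[0],-v[1]])@R])[0]-c
        k=lambda v:proj(p,[o+np.array([0,85+v[0],155-v[1]])@R])[0]-c
        rb=least_squares(b,[55,30]);rk=least_squares(k,[0,30])
        if st[2]<60: print(n,st,c,"as blade y,p",rb.x.round(1),"as knob mid dy,p",rk.x.round(1))
E
python3 ptr.py
```

```text
{'eef_pos': array([ 527.87, -145.55,  503.58]), 'tcp_rot': array([ 3.14, -0.  , -0.02]), 'ft_force': array([-0.23, -0.82,  0.23]), 'opening': np.float64(0.6)}
wrist [85, 0, 17, 8, 86] [95.3  2.8] as blade y,p [498.8 556.9] as knob mid dy,p [413.8 711.9]
wrist [261, 102, 44, 5, 189] [283.5 104.2] as blade y,p [52.8 28.9] as knob mid dy,p [-32.2 183.9]
wrist [246, 181, 26, 46, 1025] [258.2 204. ] as blade y,p [  82.7 -131.2] as knob mid dy,p [-2.3 23.8]
side [298, 152, 9, 9, 43] [302. 156.] as blade y,p [ 55.2 -98.8] as knob mid dy,p [-29.8  56.2]
side [219, 170, 2, 9, 16] [219.4 174.4] as blade y,p [ 566.7 -494.1] as knob mid dy,p [ 481.7 -339.1]
side [44, 203, 40, 44, 851] [ 65.8 222.8] as blade y,p [ 802.6 -646.2] as knob mid dy,p [ 717.6 -491.2]
top [131, 104, 35, 30, 521] [147.7 118.4] as blade y,p [1006.8 1199. ] as knob mid dy,p [ 921.8 1354. ]
```

Request:
move_arm(commands=[[[0,-0.03,-0.3],0,0.2],[[0,0,-0.5],0,0.2],[[0,0,-0.6],0,0.2],[[0,0,-0.6],0,0.2],[[0,0,-0.4],0,0.2],[[0,0,-0.3],0,0.2],[[0,0,-0.13],0,0.2],[[0,0,0],0,-1],[[0,0,0],0,-1],[[0,0,0],0,-1],[[0,0,0],0,-1],[[0,0,0],0,-1],[[0,0,0],0,-1],[[0,0,0],0,-1],[[0,0,0],0,-1],[[0,0,0],0,-1]])

```text
t: 21.27
eef_pos: [527.8, -146.5, 418.8]
tcp_rot: [-3.141, -0.0, -0.02]
ft_force: [0.4, 3.5, 2.1]
opening: 0.226
grip_force: 30.0
```

Request:
move_arm(commands=[[[0.051,-0.001,-0.083],0,-1],[[0.051,-0.001,-0.083],0,-1],[[0.051,-0.001,-0.083],0,-1],[[0.051,-0.001,-0.083],0,-1],[[0.051,-0.001,-0.083],0,-1],[[0.051,-0.001,-0.083],0,-1],[[0.051,-0.001,-0.083],0,-1],[[0.051,-0.001,-0.083],0,-1],[[0.051,-0.001,-0.083],0,-1],[[0.051,-0.001,-0.083],0,-1],[[0.051,-0.001,-0.083],0,-1],[[0.051,-0.001,-0.083],0,-1],[[0.051,-0.001,-0.083],0,-1],[[0.051,-0.001,-0.083],0,-1],[[0,0,0],0,-1]])

```text
t: 22.52
eef_pos: [549.8, -146.8, 383.0]
tcp_rot: [-3.141, -0.0, -0.02]
ft_force: [3.9, 7.5, -1.9]
opening: 0.227
grip_force: 30.0
```

```bash
python3 ptr.py
```

```text
{'eef_pos': array([ 549.77, -146.76,  383.01]), 'tcp_rot': array([-3.14, -0.  , -0.02]), 'ft_force': array([ 3.94,  7.54, -1.92]), 'opening': np.float64(0.23)}
wrist [261, 97, 57, 7, 307] [291.7  99.3] as blade y,p [52.  72.3] as knob mid dy,p [-33.  227.3]
wrist [239, 211, 38, 33, 1068] [257. 228.] as blade y,p [ 83.1 -75.4] as knob mid dy,p [-1.9 79.6]
wrist [238, 274, 39, 9, 275] [257.3 277.3] as blade y,p [  82.9 -106. ] as knob mid dy,p [-2.1 49. ]
side [294, 157, 7, 9, 47] [296.7 160.8] as blade y,p [ 65.9 -78.5] as knob mid dy,p [-19.1  76.5]
side [219, 170, 2, 9, 16] [219.4 174.4] as blade y,p [ 566.7 -494.1] as knob mid dy,p [ 481.7 -339.1]
side [44, 203, 40, 45, 853] [ 65.7 222.8] as blade y,p [ 802.7 -646.3] as knob mid dy,p [ 717.7 -491.3]
top [131, 104, 35, 30, 520] [147.7 118.4] as blade y,p [1006.8 1199. ] as knob mid dy,p [ 921.8 1354. ]
```

Run:
```python
from h import *
from scipy.optimize import least_squares
o,R=frame();p=read_camera("wrist")
h=cv2.cvtColor(p["image"],cv2.COLOR_RGB2HSV);m=cv2.inRange(h,(0,0,140),(180,60,255))
k,l,st,c=cv2.connectedComponentsWithStats(m)
for i in range(1,k):
    if 15<st[i][4]<600 and st[i][1]<240 and 200<c[i][0]<380:
        r=least_squares(lambda v:proj(p,[o+np.array([-36,v[0],v[1]])@R])[0]-c[i],[50,-50]);print(st[i].tolist(),c[i].round(1),"on board y,z",r.x.round(1))
# brass ring3/4 visible extents
m=cv2.inRange(h,(18,110,110),(32,255,255));k,l,st,c=cv2.connectedComponentsWithStats(m)
for i in range(1,k):
    if st[i][4]>40: print("brass",st[i].tolist(),c[i].round(1))
print("model ring tops +x outer edge", [proj(p,[o+np.array([rr,0,z])@R])[0].round(1).tolist() for rr,z in((26.5,0),(23.5,-35),(18,-70),(12.5,-105))])
```

```text
[270, 112, 29, 5, 116] [283.8 113.6] on board y,z [  54.8 -107.7]
[272, 130, 31, 5, 131] [287.3 132.3] on board y,z [ 53.5 -72.1]
[273, 152, 34, 5, 141] [289.  153.7] on board y,z [ 54.2 -37.7]
[275, 178, 37, 5, 178] [292.9 180. ] on board y,z [53.6 -2.5]
[276, 187, 79, 7, 490] [314.4 190. ] on board y,z [37.2  9.1]
[228, 188, 9, 7, 58] [232.1 190.8] on board y,z [103.3  10.5]
brass [329, 71, 77, 100, 2872] [358.7 119.9]
brass [297, 241, 9, 45, 213] [301.5 264.6]
brass [210, 242, 7, 44, 189] [212.8 266.3]
model ring tops +x outer edge [[378.5, 116.5], [364.5, 96.1], [352.7, 82.6], [343.3, 72.0]]
```

The board marks read -2.5/-37.7/-72.1/-107.7 and the blade -72.3, so the pointer is level with the third ring. I'll release it and retreat.

Request:
move_arm(commands=[[[0,0,0],0,0.1],[[0,0,0],0,0.1],[[0,0,0],0,0.1],[[0,0,0],0,0.1],[[0,0,0],0,0.1],[[0,0,0],0,0.1],[[-0.05,0,0.2],0,0.1],[[-0.1,0,0.4],0,0.1],[[-0.2,0,0.5],0,0.1],[[-0.2,0,0.6],0,0.1],[[-0.1,0,0.6],0,0.1],[[0,0,0.6],0,0.1],[[0,0,0.6],0,0.1],[[0,0,0.6],0,0.1],[[0,0,0.3],0,0.1],[[0,0,0],0,0.1],[[0,0,0],0,0.1]])

```text
t: 24.13
eef_pos: [529.4, -147.1, 515.8]
tcp_rot: [3.141, -0.001, -0.02]
ft_force: [-0.2, -0.9, -0.4]
opening: 0.548
grip_force: 0.0
```

```bash
python3 ptr.py
python3 - <<'E'
from h import *
o,R=frame();p=read_camera("wrist");S=read_camera("side")
h=cv2.cvtColor(p["image"],cv2.COLOR_RGB2HSV);obs=[]
from scipy.optimize import least_squares
m=cv2.inRange(h,(0,0,140),(180,60,255));k,l,st,c=cv2.connectedComponentsWithStats(m)
for i in range(1,k):
    if 15<st[i][4]<300 and 200<c[i][0]<380 and st[i][1]<200:
        r=least_squares(lambda v:proj(p,[o+np.array([-36,v[0],v[1]])@R])[0]-c[i],[50,-50]);print("mark",r.x.round(1))
for q in(p,S):
    m=cv2.inRange(cv2.cvtColor(q["image"],cv2.COLOR_RGB2HSV),(105,120,170),(125,255,255));k,l,st,c=cv2.connectedComponentsWithStats(m)
    print([(st[i].tolist(),c[i].round(1).tolist()) for i in range(1,k) if st[i][4]>10])
E
```

```text
{'eef_pos': array([ 529.4 , -147.05,  515.84]), 'tcp_rot': array([ 3.14, -0.  , -0.02]), 'ft_force': array([-0.22, -0.93, -0.4 ]), 'opening': np.float64(0.55)}
wrist [82, 0, 25, 14, 174] [95.7  5.5] as blade y,p [502.5 556.6] as knob mid dy,p [417.5 711.6]
wrist [260, 88, 38, 5, 147] [279.9  89.6] as blade y,p [52.3 72.6] as knob mid dy,p [-32.7 227.6]
wrist [246, 151, 22, 37, 676] [256.2 169.7] as blade y,p [ 83.1 -90.1] as knob mid dy,p [-1.9 64.9]
side [291, 159, 9, 8, 33] [295.5 162.3] as blade y,p [ 61.9 -65.2] as knob mid dy,p [-23.1  89.8]
side [219, 169, 2, 10, 16] [219.4 174.2] as blade y,p [ 567.2 -495.3] as knob mid dy,p [ 482.2 -340.3]
side [44, 203, 40, 45, 854] [ 65.8 222.8] as blade y,p [ 802.6 -646.2] as knob mid dy,p [ 717.6 -491.2]
top [131, 104, 35, 30, 522] [147.7 118.4] as blade y,p [1006.8 1199. ] as knob mid dy,p [ 921.8 1354. ]
mark [  54.6 -107.9]
mark [ 53.6 -72.8]
mark [53.4 -3. ]
mark [42.1 10.2]
mark [-45.9   7.5]
mark [103.7  12.4]
mark [ 2.9 95.5]
[([91, 0, 24, 24, 225], [105.0, 13.6]), ([323, 187, 26, 15, 294], [335.5, 193.9])]
[([313, 153, 6, 7, 32], [315.7, 155.9]), ([219, 180, 5, 6, 17], [221.2, 182.6]), ([189, 215, 9, 16, 90], [193.4, 221.7])]
```

```bash
python3 -c "
from cell import env
print(env.job_done())"
```

```text
the job is handed in; nothing more can be done
None
```

The job is handed in: the orange-hole mandrel (the thick one) rests on the third ring, the red pointer measures level with that ring (about 70 mm), and the other mandrel is still hanging in its hole.

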